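# Dock the vial rack in the corner of the bench fence

## Robot

A 6-joint arm with a two-finger parallel gripper is mounted at the origin on the work surface. World frame = base frame: x ahead of the robot, y to its left, z up, the work surface at z = 0. Lengths are in m, angles in rad, forces in N, time in s.
With the tool pointing down it reaches from about 0.35 to 0.975 m from the base axis. Payload 4.9 kg.
Tool frame: the origin (TCP) lies midway between the tips of the shut fingers; the grasp point (between the pads) lies 19 mm behind it; z points along the fingers, y is the direction in which the jaws open and shut (so a half turn about z gives the same grasp; the last joint's range is limited). The gripper opens to 85 mm and grips with 20 to 120 N. Pads are 22 mm wide; open, the fingers measure 114 mm over their backs; the gripper's body (76 mm by 85 mm) begins 54 mm behind the grasp point. The pads swing forward as they close: fully open they stand 13 mm farther back than shut.
Start: joints at [1.097, 0.053, 1.613, -0, 1.476, -0.119], TCP at [0.217, 0.586, 0.231] pointing down, gripper open.
Joint ranges: [-3.01, 3.01], [-1.01, 2.22], [0.06, 2.58], [-1.02, 4.17], [0.09, 2.62], [-3.14, 3.14]. Speed limits (rad/s): [2.57, 2.57, 3.14, 3.14, 3.14, 3.14].

## Interface

Orientations are given as a unit quaternion [w, x, y, z].
In Python, from cell import monitor, grab_frame, camera_params, job gives the robot as it stands. The module is installed in compiled form; this text tells all that it offers.
- The arm moves only by the tool servo_tool, never from a script. Its argument "rows" is text: rows parted by semicolons, each of 4 numbers parted by spaces: the shift along the tool's x, y, z in mm, then the turn about the tool's z in degrees. In form: x y z roll; .... A call has 1 to 10 rows; each row is the pose to reach, as a shift and turn from the pose measured when the call began, along the tool's axes at that moment; what a row does not reach only later rows make up. A row lasts 1/8 s, in which the tool goes at most 62.5 mm and 10.7 degrees, less where a joint would pass 70% of its speed; a pose out of reach is approached as far as the arm can. A call with a gripper value outside its range is refused whole. "fingers" is the gripper command: -1 is fully open, 1 is shut, values between are in proportion, set as the call begins (left out, the last holds). The fingers move at their own pace and stop on an object; "newtons" is the grip in N (left out, the last holds). Time passes only in rows, so rows that repeat a pose let the fingers close. It gives the time, the measured TCP pose, the force and the opening at its end, in the units of the state.
- monitor.read_state(): the state, without advancing time (a new reading comes with each control period).
- grab_frame(name): name is "side" or "top" or "wrist"; returns the picture (480x640x3 uint8, blue, green, red); there is no depth.
- camera_params(name): a dict with "mtx" (3x3 intrinsics, pixels), "dist_coeffs" ([k1, k2, p1, p2, k3] as OpenCV has them; the pictures are not rectified), "pose" (4x4, takes a point from camera to world coordinates). Camera axes: x right, y up, looking along -z (the intrinsics and any distortion apply to the point x, -y, -z); pixel columns grow to the right and rows downward; lengths in m; the calibration is good to about 2 mm. A picture is of the moment at which its call begins: read the wrist's pose just before it. camera_params takes no time and is no camera call; for the wrist camera it gives the pose at the moment of the call.
- job.finish_job(): hands the job in, once; it reports no verdict.
The state is a dict: "time": time; "joints": joint angles; "dq": joint speeds; "effort": joint torques, N m; "tool_pos": TCP position; "tool_rot": TCP orientation; "force": force on the tool from outside, world axes, zero at the start; "ft_torque": the same for the moment, N m; "opening": opening from 0.0 (shut) to 1.0 (fully open).
Only numpy, scipy, OpenCV 4.12 (cv2) and the standard library are available. Lean on these libraries where they do the work, as an engineer would, in place of code of your own. Each camera call takes 0.05 s, during which the arm holds its last target. There are 200 camera calls.

## Task

Push the white rack of orange-capped vials along the bench, without gripping or lifting it, into the corner of the grey fence at the end marked with the blue disc, so that its long side lies flush against the long rail and its short end is against the stop that carries the blue disc. Push on the rack itself and keep off the vials, leave the bottle, the jar and the pot where they stand, and finish with the hand clear.

Things in the scene. Friction and masses are not known exactly. Their poses are not given: they have to be found in the camera images.
- rack: White plastic vial rack, a flat block 110 (x) x 150 (y) x 34 (z) mm, 0.3 to 0.6 kg with the vials, loose on the bench; the vials stand in its top. Origin at the centre of its underside; y along its long side. It starts on the robot's side of the fence, turned up to 20 degrees to either side relative to the fence.
- vials: The clear vials with orange caps, 14 mm across, in a 4 x 6 grid with some gaps, fixed in the rack; they stand from 34 to 62 mm above the rack's underside and at least 15 mm inside its edges. Origin and axes are those of the rack. Not to be touched.
- fence: Grey fence fixed to the bench, 25 mm high: a straight rail 22 mm thick with a stop at each end, a wide U open to the robot. Origin on the bench at the middle of the rail's near face, which the rack is to lie against; x points into the rail, away from the robot, y along it. The stops' inner faces are at y = +190 and -190 mm; each stop is 36 mm wide and reaches from the rail to x = -80 mm.
- blue_disc: Blue disc, 34 mm across and 3 mm thick, fixed on top of one of the two stops (either one), 25 mm above the bench, on the stop's centre line. Origin at the centre of its underside.
- yellow_disc: The same disc in yellow, on top of the other stop.
- bottle: White bottle, 64 mm across, 150 mm tall, loose, standing to the left or right of the rack and fence. Origin at the centre of its underside. Leave alone.
- jar: Amber glass jar with a red cap, 64 mm across, 90 mm tall, loose, standing to the left or right of the rack and fence. Origin at the centre of its underside. Leave alone.
- pot: White pot with a blue cap, 52 mm across, 50 mm tall, loose, standing to the left or right of the rack and fence. Origin at the centre of its underside. Leave alone.
Things that resemble listed ones, but are neither listed nor needed, are in the scene too. Leave any green or pink look-alike of the rack alone.

How it is judged:
At the end, for the whole second after the job is handed in: The rack stands flat and at rest with its long side within 5 mm of the rail and parallel to it within 2 degrees (0.035 rad), and its end within 5 mm of the stop with the blue disc (x of rack in the frame of fence between -0.06 and -0.05 m and angle between the y axis of rack and the y axis of fence, either way round below 0.035 rad and ((y of blue_disc in the frame of fence above 0 m and y of rack in the frame of fence above 0.11 m) or (y of blue_disc in the frame of fence below 0 m and y of rack in the frame of fence below -0.11 m)) and angle between rack's own z axis and vertical below 0.03 rad and height (world z) of rack below 0.003 m and linear speed of rack below 0.01 m/s); the robot touches nothing.
It fails at once if the rack is lifted (underside more than 10 mm up) or tipped by more than 0.15 rad (height (world z) of rack above 0.01 m or angle between rack's own z axis and vertical above 0.15 rad).
It fails at once if the fingers press on the vials with more than 2 N (contact force between the fingers and vials above 2 N).
It fails at once if the bottle, the jar or the pot is moved by more than 15 mm (distance of any of bottle, jar, pot from where it was at the start of the episode above 0.015 m).
It also fails if it takes over 72 s, if anything falls off the work surface, if the arm or the gripper's body presses on something with over 40 N, if the wrist force passes 120 N, or if a joint passes its speed limit or range.

## Working session

There is one attempt and no reset: what is moved stays moved. The work goes in short steps, Python scripts to look and compute and a tool call to move; the robot and the scene stay as the last step left them, time stands still between calls to the robot, and variables do not carry over. Pictures are saved under pics/ and viewed, about 8 in all and at most 12, crops included, and the job is handed in when it is done.

Besides the shell and the picture viewer there is one more tool, called after "Call:" as name(argument=value, ...), one argument or row to a line, values as JSON. servo_tool: Moves the arm, as the interface text tells. Its arguments: {"type":"object","properties":{"rows":{"type":"string"},"fingers":{"type":"number"},"newtons":{"type":"number"}},"required":["rows"]}

```bash
mkdir -p pics; cat > h.py <<'E'
import numpy as np, cv2
from cell import monitor, grab_frame, camera_params, job
def ray(name,pts,z,P=None):
    P=P or camera_params(name); K=np.array(P["mtx"],float);d=np.array(P["dist_coeffs"],float);T=np.array(P["pose"])
    u=cv2.undistortPoints(np.array(pts,float).reshape(-1,1,2),K,d).reshape(-1,2)
    D=np.c_[u[:,0],-u[:,1],-np.ones(len(u))]@T[:3,:3].T
    o=T[:3,3]; z=np.broadcast_to(z,len(u))
    return o+D*((z-o[2])/D[:,2])[:,None]
def proj(name,X):
    P=camera_params(name);T=np.array(P["pose"]);X=(np.array(X)-T[:3,3])@T[:3,:3]
    X=X*[1,-1,-1]
    return cv2.projectPoints(X,np.zeros(3),np.zeros(3),np.array(P["mtx"],float),np.array(P["dist_coeffs"],float))[0].reshape(-1,2)
E
python3 - <<'E'
from h import *
cv2.imwrite('pics/top.png',grab_frame('top'));cv2.imwrite('pics/side.png',grab_frame('side'))
s=monitor.read_state();print(s)
for c in('top','side'):print(np.round(camera_params(c)['pose'],3).tolist())
E
```

```text
{'time': 0.1, 'joints': array([ 1.09701086e+00,  5.33155463e-02,  1.61415191e+00, -1.12131844e-05,
        1.47600857e+00, -1.18988278e-01]), 'dq': array([ 6.49296330e-04, -5.98870250e-05, -4.50822702e-03, -5.28142786e-04,
       -8.42534159e-04,  1.82663722e-03]), 'effort': array([ 1.73678054e-04, -3.94903564e+01, -3.71363425e+01, -9.77473360e-05,
        3.95783994e-03, -3.59635999e-05]), 'tool_pos': array([0.21686151, 0.58556899, 0.2301735 ]), 'tool_rot': array([-2.69697188e-04,  1.76468987e-01,  9.84305750e-01, -9.02255979e-04]), 'force': array([0.29528069, 0.2004703 , 0.46020101]), 'ft_torque': array([-0.00413955,  0.05487727,  0.03592397]), 'opening': 0.9982734525203295}
[[-0.006, 0.999, -0.049, 0.434], [-1.0, -0.006, -0.005, 0.018], [-0.005, 0.049, 0.999, 0.974], [0.0, 0.0, 0.0, 1.0]]
[[0.932, 0.225, -0.284, 0.18], [-0.362, 0.625, -0.692, -0.711], [0.022, 0.748, 0.664, 0.779], [0.0, 0.0, 0.0, 1.0]]
```

View pics/top.png

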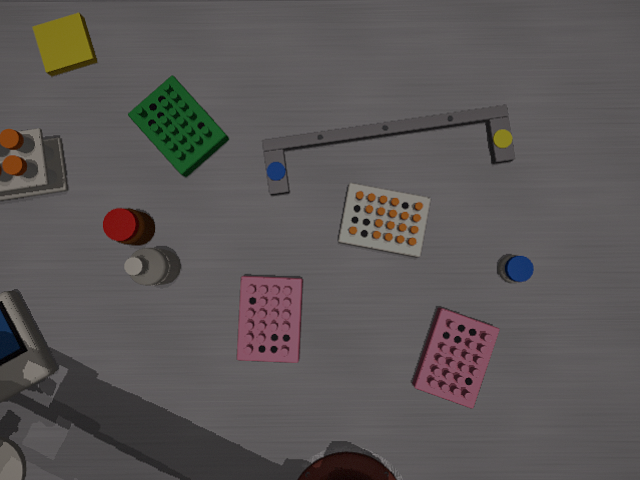

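The top view shows the white rack at about (385,220), with the blue disc at (276,171) on the left (+y) stop and the yellow disc at (503,138). The bottle and jar are on the left at about (140,245), the pot is on the right at (515,268), and pink look-alikes stand near the robot. I'll enlarge the rack and fence area.

```bash
python3 - <<'E'
import cv2
i=cv2.imread('pics/top.png')[90:270,255:525]
i=cv2.resize(i,None,fx=2.96,fy=2.96,interpolation=cv2.INTER_CUBIC)
i=cv2.convertScaleAbs(i,alpha=1.6)
cv2.imwrite('pics/crop.png',i);print(i.shape)
E
```

```text
(533, 799, 3)
```

View pics/crop.png

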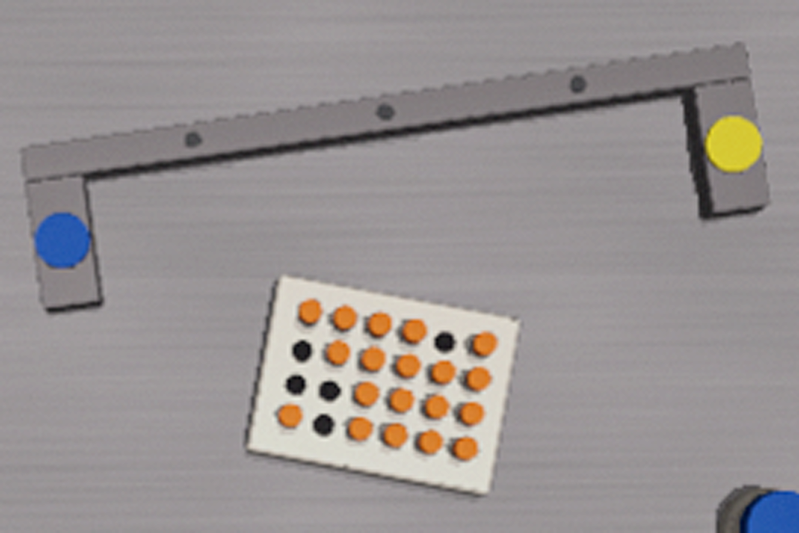

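```bash
cat >> h.py <<'E'
def fence():
    a,b=ray('top',[[255+86/2.96,90+178/2.96],[255+694/2.96,90+88/2.96]],.025)[:,:2]
    y=(a-b)/np.linalg.norm(a-b); x=np.array([y[1],-y[0]])
    return (a+b)/2,x,y,np.linalg.norm(a-b)
E
python3 - <<'E'
from h import *
np.set_printoptions(precision=4,suppress=True)
o,x,y,L=fence();print('fence',o,x,y,L,'yaw',np.degrees(np.arctan2(-x[1]*-1,x[0])))
c=np.array([[282,275],[520,319],[489,494],[248,450]])/2.96+[255,90]
C=ray('top',c,.034)[:,:2];print(C,[np.linalg.norm(C[i]-C[i-1]) for i in range(4)])
print('in fence',(np.c_[(C-o)@x,(C-o)@y]), ((C.mean(0)-o)@x,(C.mean(0)-o)@y), C.mean(0))
print(ray('top',[[518,268]],.05),ray('top',[[62/2.96+255,90+240/2.96],[734/2.96+255,90+143/2.96]],.028))
for n,p,z in (('pink1',[[302,276],[297,361]],.034),('pink2',[[442,309],[497,326]],.034),):print(n,ray('top',p,z))
E
```

```text
fence [ 0.6809 -0.077 ] [0.9901 0.1405] [-0.1405  0.9901] 0.3782236942864797 yaw 8.078420275625858
[[ 0.5919 -0.0097]
 [ 0.5641 -0.1538]
 [ 0.4581 -0.1336]
 [ 0.4855  0.0116]] [np.float64(0.10850914931719798), np.float64(0.14671897507975074), np.float64(0.10790242357983792), np.float64(0.1477375208433156)]
in fence [[-0.0786  0.0791]
 [-0.1264 -0.0596]
 [-0.2285 -0.0247]
 [-0.181   0.1152]] (np.float64(-0.1536407501450478), np.float64(0.027498683233429397)) [ 0.5249 -0.0714]
[[ 0.4373 -0.3014  0.05  ]] [[ 0.6154  0.1247  0.028 ]
 [ 0.6723 -0.2871  0.028 ]]
pink1 [[0.4252 0.0776 0.034 ]
 [0.2752 0.0868 0.034 ]]
pink2 [[ 0.3654 -0.1709  0.034 ]
 [ 0.335  -0.2675  0.034 ]]
```

```bash
cat >> h.py <<'E'
from scipy.spatial.transform import Rotation as R
def go(fx,fy,z,ang):  # target TCP in fence frame (m), tool-y angle rel. to fence y (deg)
    o,x,y,_=fence(); s=monitor.read_state(); q=s['tool_rot']; M=R.from_quat([q[1],q[2],q[3],q[0]]).as_matrix()
    t=np.r_[o+fx*x+fy*y,z]; d=M.T@(t-s['tool_pos'])*1000
    cur=np.degrees(np.arctan2(M[1,1],M[0,1])); des=np.degrees(np.arctan2(y[1],y[0]))+ang
    p=s['tool_pos'][:2]-o
    print('t',s['time'],'now fence',np.round([p@x,p@y,s['tool_pos'][2]],4),'ang',round(cur-(des-ang),2),'F',np.round(np.r_[np.r_[x,0]@s['force'],np.r_[y,0]@s['force'],s['force'][2]],1),'-> shift',np.round(d,1),'roll',round(-(des-cur),1), 'j',np.round(s['joints'],2))
E
python3 -c "
from h import *
go(-.239,.0567,.231,-18.9)"
```

```text
t 0.1 now fence [-0.3663  0.7212  0.2302] ang -28.41 F [0.3 0.2 0.5] -> shift [-4.281e+02 -5.239e+02  1.000e-01] roll -9.5 j [ 1.1   0.05  1.61 -0.    1.48 -0.12]
```

Call:
servo_tool(
  rows="-31 -37 0 -1; -61 -75 0 -2; -92 -112 0 -3; -122 -150 0 -4; -153 -187 0 -5; -183 -225 0 -6; -214 -262 0 -7; -245 -300 0 -8; -275 -337 0 -9; -306 -374 0 -9.5",
  fingers=-1,
)

```text
time: 1.35
tool_pos: [0.3739, 0.1271, 0.2304]
tool_rot: [-0.0, 0.094, 0.996, -0.001]
force: [0.4, 0.5, 0.5]
opening: 1.003
```

```bash
python3 -c "
from h import *
go(-.239,.0567,.006,-18.9)"
```

```text
t 1.35 now fence [-0.2753  0.2452  0.2304] ang -18.88 F [0.5 0.5 0.5] -> shift [ -95.5 -166.2  224.7] roll 0.0 j [ 0.14 -0.55  2.11 -0.    1.58 -1.24]
```

Call:
servo_tool(
  rows="-24 -42 0 0; -48 -83 0 0; -72 -125 0 0; -96 -166 0 0; -96 -166 45 0; -96 -166 90 0; -96 -166 130 0; -96 -166 165 0; -96 -166 185 0; -96 -166 185 0",
)

```text
time: 2.6
tool_pos: [0.4349, -0.0537, 0.0435]
tool_rot: [-0.003, 0.094, 0.996, -0.0]
force: [0.1, 0.1, 0.3]
opening: 1.001
```

```bash
python3 -c "
from h import *
go(-.239,.0567,.006,-18.9)
cv2.imwrite('pics/t2.png',grab_frame('top')); cv2.imwrite('pics/s2.png',np.vstack([cv2.resize(grab_frame('side')[100:400],(640,300)),cv2.resize(grab_frame('top')[90:390],(640,300))]))"
```

```text
t 2.6 now fence [-0.2403  0.0577  0.0435] ang -18.88 F [0.1 0.1 0.3] -> shift [-1.7 -0.4 37.5] roll 0.0 j [-0.29 -0.2   2.19 -0.    1.16 -1.67]
```

View pics/s2.png

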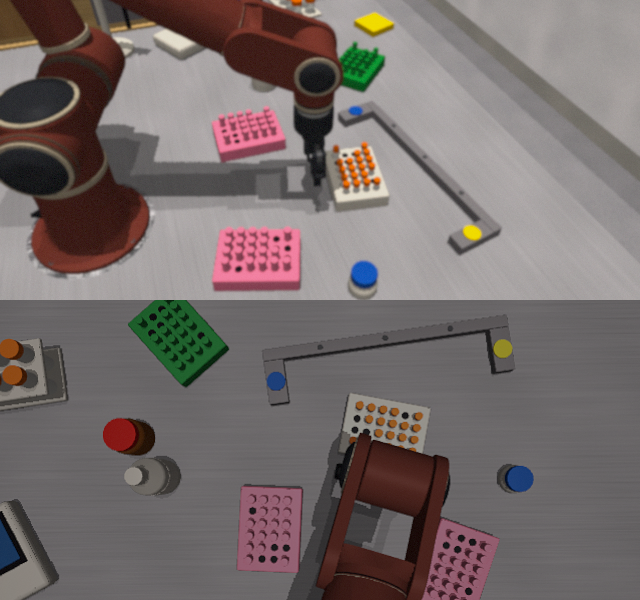

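The gripper stands clear behind the rack's near long side, aligned with it. Next I lower it and close up to contact.

Call:
servo_tool(
  rows="0 0 15 0; 0 0 30 0; 0 0 40 0; 0 0 40 0; -6 0 40 0; -12 0 40 0; -17 0 40 0; -20 0 40 0; -23 0 40 0; -26 0 40 0",
)

```text
time: 4.0
tool_pos: [0.4627, -0.0594, 0.0066]
tool_rot: [-0.0, 0.094, 0.996, -0.001]
force: [-2.9, 0.7, 2.4]
opening: 1.0
```

```bash
python3 -c "
from h import *
go(-.121,.02,.004,0)"
```

```text
t 4.0 now fence [-0.2136  0.0482  0.0066] ang -18.87 F [-2.7  1.1  2.4] -> shift [-96.7   3.3   2.6] roll -18.9 j [-0.29 -0.07  2.14 -0.    1.07 -1.67]
```

Call:
servo_tool(
  rows="-4 0 1 -1; -9 0 2 -2; -13 0 3 -3; -18 1 3 -4; -22 1 3 -5; -27 1 3 -6; -31 1 3 -7; -36 1 3 -8; -41 2 3 -9; -45 2 3 -9.5",
)

```text
time: 5.25
tool_pos: [0.5076, -0.0658, 0.0036]
tool_rot: [-0.001, 0.011, 1.0, -0.001]
force: [-2.4, 0.3, -0.6]
opening: 0.999
```

```bash
python3 -c "
from h import *
go(-.132,.02,.004,0)"
```

```text
t 5.25 now fence [-0.17    0.0355  0.0036] ang -9.32 F [-2.3  0.6 -0.6] -> shift [-40.   -9.1  -0.4] roll -9.3 j [-0.27  0.05  2.03 -0.    1.06 -1.82]
```

Call:
servo_tool(
  rows="-4 -1 0 -1; -8 -2 0 -2; -12 -3 0 -3; -16 -4 0 -4; -20 -5 0 -5; -24 -6 0 -6; -28 -7 0 -7; -32 -8 0 -8; -36 -9 0 -9; -40 -9 0 -9.3",
)

```text
time: 6.5
tool_pos: [0.5476, -0.0757, 0.0036]
tool_rot: [-0.001, -0.07, 0.998, -0.001]
force: [-1.5, -0.4, 0.2]
opening: 0.995
```

```bash
python3 -c "
from h import *
go(-.119,.02,.004,0)"
```

```text
t 6.5 now fence [-0.1318  0.02    0.0036] ang 0.01 F [-1.6 -0.2  0.2] -> shift [-12.8  -0.   -0.4] roll 0.0 j [-0.27  0.14  1.93 -0.    1.07 -1.98]
```

Call:
servo_tool(
  rows="-2 0 0 0; -4 0 0 0; -6 0 0 0; -8 0 0 0; -9 0 0 0; -10 0 0 0; -11 0 0 0; -12 0 0 0; -13 0 0 0; -13 0 0 0",
)

```text
time: 7.75
tool_pos: [0.5607, -0.0739, 0.0037]
tool_rot: [-0.0, -0.07, 0.998, -0.001]
force: [-1.4, 0.1, 0.5]
opening: 1.0
```

Not yet touching the rail (1.4 N is only sliding friction), so I continue gently.

Call:
servo_tool(
  rows="-1 0 0 0; -2 0 0 0; -3 0 0 0; -3 0 0 0; -4 0 0 0; -4 0 0 0",
)

```text
time: 8.5
tool_pos: [0.5616, -0.0737, 0.0034]
tool_rot: [-0.005, -0.07, 0.998, -0.001]
force: [-14.2, -1.8, 10.8]
opening: 0.997
```

```bash
python3 -c "
from h import *
go(-.119,.02,.004,0)
cv2.imwrite('pics/t3.png',cv2.convertScaleAbs(cv2.resize(grab_frame('top')[90:270,255:525],None,fx=2.96,fy=2.96,interpolation=cv2.INTER_CUBIC),alpha=1.6))"
```

```text
t 8.5 now fence [-0.1177  0.0201  0.0034] ang -0.02 F [-14.4   0.2  10.8] -> shift [ 1.4 -0.1 -0.6] roll -0.0 j [-0.26  0.17  1.89 -0.    1.08 -1.97]
```

View pics/t3.png

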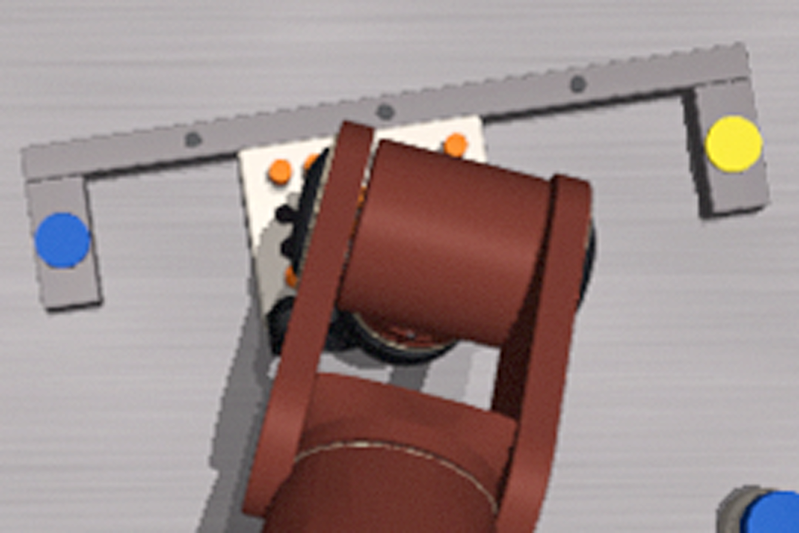

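The rack lies flush on the rail, with its right end at fence y of about -0.057. I back off, lift, half close the fingers and go to the right end.

Call:
servo_tool(
  rows="5 0 0 0; 20 0 0 0; 35 0 0 0; 40 0 -30 0; 40 0 -75 0; 40 0 -115 0; 40 -45 -117 0; 40 -90 -117 0; 40 -132 -117 0; 40 -132 -117 0",
)

```text
time: 9.8
tool_pos: [0.5411, -0.212, 0.121]
tool_rot: [-0.004, -0.069, 0.998, -0.001]
force: [0.2, 0.9, 0.1]
opening: 1.004
```

Call:
servo_tool(
  rows="-35 0 0 0; -70 0 0 0; -101 0 0 0; -101 0 0 0; -101 0 0 0",
  fingers=0,
)

```text
time: 10.42
tool_pos: [0.6402, -0.1974, 0.1197]
tool_rot: [-0.005, -0.069, 0.998, -0.001]
force: [0.0, -0.2, 0.2]
opening: 0.501
```

```bash
python3 -c "
from h import *
go(-.058,-.112,.010,0)
print(monitor.read_state()['opening'])
i=np.vstack([cv2.resize(grab_frame('side')[100:400],(640,300)),cv2.resize(grab_frame('top')[90:270,255:525],(640,300))]);cv2.imwrite('pics/s4.png',i)"
```

```text
t 10.425 now fence [-0.0572 -0.1134  0.1197] ang -0.18 F [ 0.  -0.2  0.2] -> shift [ -0.3   1.5 109.7] roll -0.2 j [-0.41  0.25  1.59 -0.01  1.31 -2.11]
0.5006729962103672
```

View pics/s4.png

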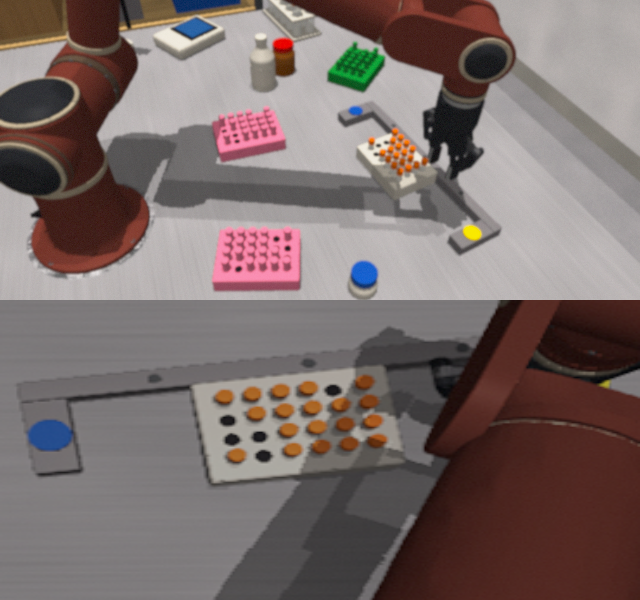

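The rack sits flush on the rail, and the hand is above and to the right of its end. The finger knuckles bulge outward, so I turn the hand by 90° and push with the narrow pad sides, as before.

Call:
servo_tool(
  rows="0 0 0 10; 0 0 0 20; 0 0 0 30; 0 0 0 40; 0 0 0 50; 0 0 0 60; 0 0 0 70; 0 0 0 80; 0 0 0 90; 0 0 0 90",
)

```text
time: 11.78
tool_pos: [0.6394, -0.198, 0.12]
tool_rot: [-0.003, 0.656, 0.754, -0.004]
force: [-0.5, 0.6, 0.3]
opening: 0.497
```

```bash
python3 -c "
from h import *
go(-.060,-.093,.010,-90)"
```

```text
t 11.775 now fence [-0.0581 -0.1139  0.12  ] ang -90.14 F [-0.4  0.7  0.3] -> shift [ 21.   -0.9 110. ] roll -0.1 j [-0.41  0.25  1.59 -0.01  1.31 -0.55]
```

Call:
servo_tool(
  rows="6 -1 20 0; 12 -1 50 0; 12 -1 75 0; 12 -1 95 0; 12 -1 105 0; 12 -1 107 0; 18 -1 107 0; 24 -1 107 0; 30 -1 107 0; 34 -1 107 0",
)

```text
time: 13.02
tool_pos: [0.6328, -0.1641, 0.0134]
tool_rot: [-0.003, 0.656, 0.755, -0.004]
force: [0.2, -0.7, -0.5]
opening: 0.495
```

```bash
python3 -c "
from h import *
go(-.060,.029,.012,-90)
i=grab_frame('side')[160:340,300:540];cv2.imwrite('pics/s5.png',cv2.resize(i,(800,600)))"
```

```text
t 13.025 now fence [-0.0598 -0.0795  0.0134] ang -90.11 F [ 0.  -0.7 -0.5] -> shift [108.5  -0.4   1.3] roll -0.1 j [-0.37  0.34  1.67 -0.01  1.14 -0.5 ]
```

View pics/s5.png

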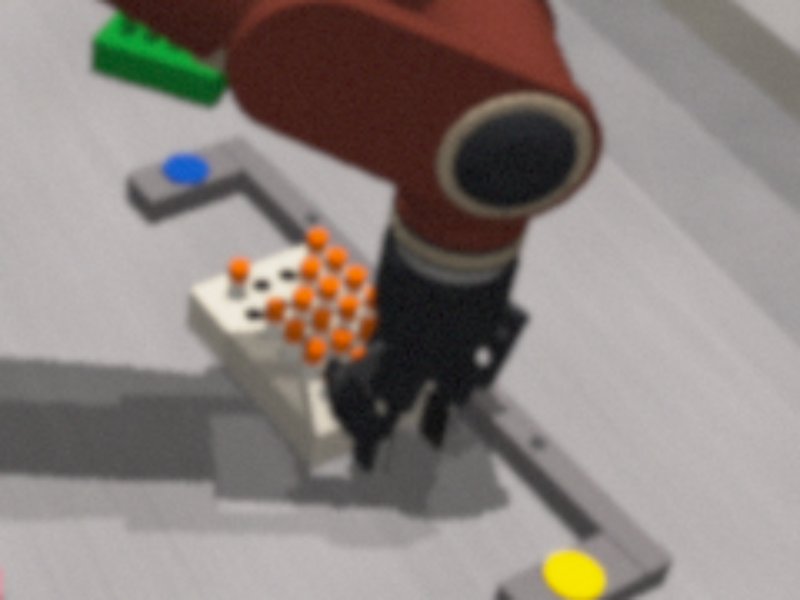

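The hand sits behind the right end, the finger pads spread along it, and the body is above the vial tops. Now I push along the rail.

Call:
servo_tool(
  rows="5 0 0 0; 10 0 0 0; 15 0 0 0; 20 0 0 0; 25 0 0 0; 30 0 0 0; 35 0 0 0; 40 0 0 0; 45 0 0 0; 50 0 0 0",
)

```text
time: 14.32
tool_pos: [0.6257, -0.1139, 0.0132]
tool_rot: [-0.003, 0.656, 0.755, -0.004]
force: [0.0, -1.3, -1.4]
opening: 0.499
```

Call:
servo_tool(
  rows="5 0 0 0; 10 0 0 0; 15 0 0 0; 20 0 0 0; 25 0 0 0; 30 0 0 0; 35 0 0 0; 40 0 0 0; 44 0 0 0; 46 0 0 0",
)

```text
time: 15.58
tool_pos: [0.6193, -0.0681, 0.0132]
tool_rot: [-0.003, 0.656, 0.755, -0.004]
force: [0.2, -1.5, 0.0]
opening: 0.501
```

```bash
python3 -c "
from h import *
go(-.060,.029,.012,-90)
i=cv2.resize(grab_frame('top')[90:270,255:525],(800,533),interpolation=cv2.INTER_CUBIC);cv2.imwrite('pics/t6.png',cv2.convertScaleAbs(i,alpha=1.6))"
```

```text
t 15.575 now fence [-0.0597  0.0175  0.0132] ang -90.09 F [-0.  -1.5  0. ] -> shift [11.5 -0.3  1.2] roll -0.1 j [-0.23  0.28  1.75 -0.    1.12 -0.36]
```

View pics/t6.png

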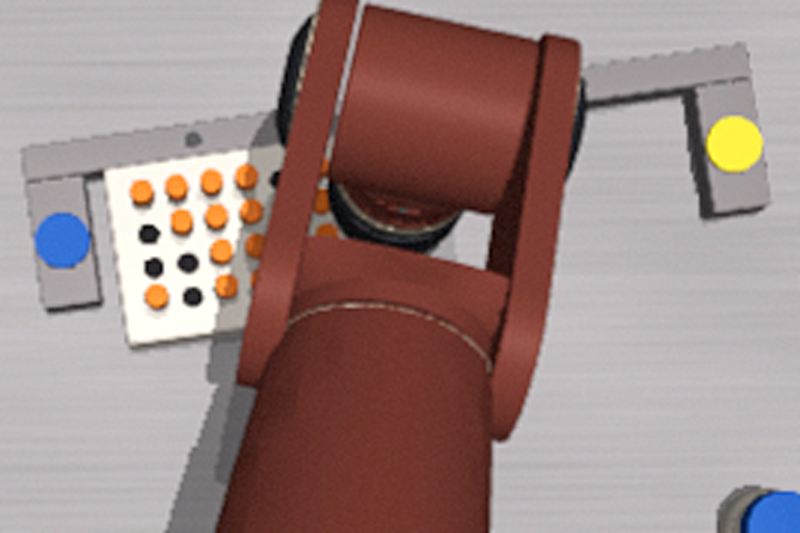

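The rack is still flush with the rail, with about 20 px (~12 mm) left to the blue stop. I keep pushing slowly.

Call:
servo_tool(
  rows="2 0 0 0; 4 0 0 0; 6 0 0 0; 8 0 0 0; 9 0 0 0; 10 0 0 0; 11 0 0 0; 12 0 0 0; 12 0 0 0",
)

```text
time: 16.75
tool_pos: [0.6176, -0.0558, 0.0132]
tool_rot: [-0.003, 0.656, 0.755, -0.004]
force: [1.1, -1.6, 0.1]
opening: 0.502
```

Call:
servo_tool(
  rows="1 0 0 0; 2 0 0 0; 3 0 0 0; 3 0 0 0; 4 0 0 0; 4 0 0 0",
)

```text
time: 17.5
tool_pos: [0.6171, -0.0553, 0.0134]
tool_rot: [-0.001, 0.656, 0.754, -0.006]
force: [-1.0, -13.6, -1.1]
opening: 0.5
```

Force reached 13.6 N, so the end is against the stop. I retreat and look.

Call:
servo_tool(
  rows="-3 0 0 0; -12 0 0 0; -25 0 0 0; -40 0 0 0; -40 0 -40 0; -40 0 -80 0; -40 0 -120 0; -70 -50 -120 0; -100 -100 -120 0; -130 -150 -120 0",
)

```text
time: 18.75
tool_pos: [0.4864, -0.2054, 0.1361]
tool_rot: [-0.0, 0.656, 0.755, -0.006]
force: [0.6, -0.5, 0.7]
opening: 0.498
```

```bash
python3 -c "
from h import *
go(-.143,.115,.12,0)
i=cv2.resize(grab_frame('top')[120:240,255:405],(750,600),interpolation=cv2.INTER_CUBIC);cv2.imwrite('pics/t7.png',cv2.convertScaleAbs(i,alpha=1.6))"
```

```text
t 18.75 now fence [-0.2107 -0.0998  0.1361] ang -90.09 F [ 0.6 -0.6  0.7] -> shift [215.   67.4  14. ] roll -90.1 j [-0.53 -0.1   1.92 -0.01  1.32 -0.67]
```

View pics/t7.png

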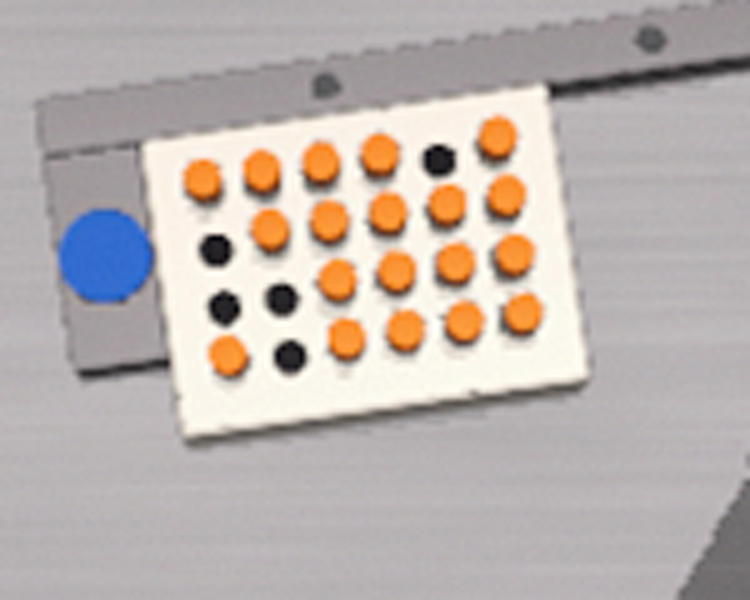

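The rack is in the corner, with no visible dark gap at the rail or the stop. Corners read at crop (143,143), (547,85), (590,380), (185,438). I'll check the numbers.

```bash
python3 - <<'E'
from h import *
np.set_printoptions(precision=4,suppress=True)
o,x,y,L=fence()
C=ray('top',np.array([[143,143],[547,85],[590,380],[185,438]])/5+[255,120],.034)[:,:2]
F=np.c_[(C-o)@x,(C-o)@y];print(F,F.mean(0))
for a,b in((0,1),(3,2)):
    v=F[a]-F[b];print(np.degrees(np.arctan2(v[0],v[1])))
# rail direction cross-check from discs
D=ray('top',[[255+105/5,120+256/5],[734/2.96+255,90+143/2.96]],.028)[:,:2];v=D[0]-D[1]
print('disc dir err',np.degrees(np.arctan2(v@x,v@y)), (D-o)@x,(D-o)@y)
E
```

```text
[[ 0.0007  0.189 ]
 [ 0.0001  0.0416]
 [-0.1081  0.0422]
 [-0.1074  0.1892]] [-0.0537  0.1155]
0.21516712132091023
0.2475476123590119
disc dir err 0.17370821622977975 [-0.0368 -0.038 ] [ 0.2088 -0.2068]
```

```bash
python3 -c "
from h import *
print(monitor.read_state()['force']); job.finish_job()"
```

```text
[ 0.97193009 -2.38363765 -1.439089  ]
the job is handed in; nothing more can be done
```

The rack is in the fence corner at the blue-disc end, and the job is handed in at about 19 s of the 72 s allowed. I pushed its long side square against the rail with the open fingers. Then I turned the hand and slid the rack along the rail by its end until the stop resisted with about 14 N. I backed the hand off and raised it clear.

- **Rack position:** the last top view puts the rack at about x = -0.054 m and y = +0.115 m in the fence frame, about 0.2° off the rail direction. All three are inside the limits, and no gap shows at the rail or the stop. The camera calibration is only good to about 2 mm.
- **Vials and other objects:** I saw no contact with the vials. I did not measure the bottle, jar and pot again, but the hand only came near the bottle and jar on the first transit, well above them.
- **Odd reading:** the wrist force just before hand-in was about 2.4 N sideways, against less than 1 N right after the retreat. The hand was raised to 0.136 m and well away from the rack, so I took it as sensor noise and did not check it further.

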